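Pin the terminal carrier and hold the enabling lever

TASK

Lock the terminal-block carrier in its test nest: take the long headed pin out of the pin stand and push it down through the fork and lug holes until its head sits on the fork. Only then press the black pad of the spring-loaded enabling lever down with the fingers until the lever is level, its middle position, never down to its lower stop, and finish while still holding it level there: do not let go. Leave the pin in the fork, and leave the short pin, the bottle, the red bin and the loose fuse base where they are.

Things in the scene. Friction and masses are not known exactly. Their poses are not given: they have to be found in the camera images.
- nest: Fixed test nest: aluminium base plate 210 x 130 x 10 mm (x, y, z) carrying a grey four-way terminal block (105 x 100 mm, top at 62 mm) at its +x half and a steel fork at its -x end. Origin: centre of the plate's underside, on the table; +x runs from the fork to the terminal block.
- fork_hole (a point): Centre of the mouth of the vertical hole, on the fork's top face, 64 mm above the table, 65 mm to -x of the nest's origin (axes as the nest's). The 14 mm hole runs on through upper cheek, carrier lug and lower cheek, all aligned, each 12 mm thick with 1 mm gaps; underside 26 mm above the table. Cheeks are 44 x 50 mm. Nothing within 60 mm of the hole stands higher than 64 mm.
- long_pin: The loose headed pin to use, about 100 g: steel shank 12 mm diameter, 50 mm long, 3 mm chamfer at the foot; aluminium round head 26 mm diameter, 30 mm high, whose underside seats on the fork. Origin: centre of the foot's end; z up (head from 50 to 80 mm). It stands in one of the stand's holes, foot 10 mm and head top 90 mm above the table. Seated in the fork its foot is 14 mm above the table.
- short_pin: Bystander: a loose pin of the same kind with a shank only 28 mm long, same head, in the other hole of the stand (top of its head 68 mm above the table). Origin: centre of the foot's end face, z up.
- pin_stand: Fixed black block 150 x 60 x 30 mm (x, y, z) with two 20 mm deep, 13.6 mm wide upright holes at x = -40 and +40 mm on its long middle line; which pin stands in which varies. Origin: centre of the underside, on the table.
- enable_unit: Fixed grey enabling (dead-man) unit, base 170 x 100 mm, housing 78 mm high, with two hinge cheeks to 112 mm. Origin: on the table. The horizontal hinge of its lever lies along the unit's y at x = -10 mm, z = 100 mm; the lever points along the unit's -x from the hinge.
- lever_angle (a joint): Angle of the spring-loaded lever, rad: 0 at rest (raised 0.45 rad above level, on its upper stop), grows as it is pressed down, 0.45 = level (middle, enabled), 0.8 = lower stop. It springs back when released. Pressed at the pad's centre it resists with about 2.5 N at rest, 7 N when level and 11 N at the lower stop.
- lever: The moving lever: steel bar 24 x 10 mm ending in a black rounded palm pad 55 x 45 x 18 mm (along the lever, across, thick). Origin: on the hinge axis, 100 mm above the table; -x runs along the lever to the pad, whose centre is 105 mm from the hinge; z out of its upper face.
- pad_top (a point): Centre of the upper face of the lever's pad, where it is pressed (axes as the lever's). When the lever is level this point is 115 mm to -x of the unit's origin and 109 mm above the table; at rest it is about 154 mm above the table.
- bottle: Bystander: loose clear drink bottle with blue cap, 62 mm in diameter, 200 mm high. Origin: centre of the underside.
- screw_bin: Bystander: loose open red bin 160 x 110 x 60 mm. Origin: centre of the underside.
- fuse_base: Bystander: loose grey three-way fuse base 60 x 100 x 45 mm. Origin: centre of the underside.
Mind the look-alikes: they are no part of the job. What is shaped like the long_pin but yellow is not meant.

How it is judged:
On the way, in this order (a step that is already met when the one before it is completed fails the run):
1. the long pin is home in the fork, its head on the upper cheek, and no longer in the fingers (horizontal distance between long_pin and fork_hole below 0.004 m and z of long_pin in the frame of fork_hole between -0.053 and -0.0475 m and angle between long_pin's own z axis and vertical below 0.08 rad and contact force between the fingers and long_pin below 0.5 N), for 0.2 s.
2. the lever is pressed by its pad to level and held (value of joint lever_angle between 0.35 and 0.55 rad and velocity of joint lever_angle between -0.1 and 0.1 rad/s and contact force between the fingers and lever above 3 N), for 0.5 s.
At the end, for the whole second after the job is handed in: The long pin is let go in the fork hole, foot 47.5 to 53 mm below the mouth, within 4 mm of its axis, tilted under 0.08 rad; the fingers press the lever with over 3 N and the lever rests within 0.10 rad of level (joint 0.35 to 0.55) (all of step 1 and all of step 2); the arm keeps its last pose, push and grip.
It fails at once if the lever is pressed down to its lower stop (joint above 0.76) (value of joint lever_angle above 0.76 rad).
It fails at once if the lever is pressed (joint above 0.2) while the long pin is not home in the fork (value of joint lever_angle above 0.2 rad and not (horizontal distance between long_pin and fork_hole below 0.004 m and z of long_pin in the frame of fork_hole between -0.053 and -0.0475 m and angle between long_pin's own z axis and vertical below 0.08 rad)).
It fails at once if the short pin, bottle, red bin or fuse base is moved more than 20 mm (distance of any of short_pin, bottle, screw_bin, fuse_base from where it was at the start of the episode above 0.02 m).
It also fails if it takes over 51 s, if anything falls off the work surface, if the arm or the gripper's body presses on something with over 40 N, if the wrist force passes 120 N, or if a joint passes its speed limit or range.

ROBOT

A 6-joint arm with a two-finger parallel gripper is mounted at the origin on the work surface. World frame = base frame: x ahead of the robot, y to its left, z up, the work surface at z = 0. Lengths are in m, angles in rad, forces in N, time in s.
With the tool pointing down it reaches from about 0.35 to 0.8 m from the base axis. Payload 7.3 kg.
Tool frame: the origin (TCP) lies where the fingers leave the gripper's body, on its centre line; the fingertips stand 73 mm ahead of it and the grasp point (between the pads) lies 54 mm ahead of it; z points along the fingers, y is the line along which they close (so a half turn about z gives the same grasp; the last joint's range is limited). The gripper opens to 85 mm and grips with 20 to 120 N. Pads are 22 mm wide; open, the fingers measure 114 mm over their backs; the gripper's body (76 mm by 85 mm) begins 54 mm behind the grasp point. The pads swing forward as they close: fully open they stand 13 mm farther back than shut.
Start: joints at [1.186, 0.342, 1.524, -0, 1.275, -0.146], TCP at [0.124, 0.51, 0.304] pointing down, gripper open.
Joint ranges: [-2.53, 2.53], [-0.77, 2.02], [0.04, 2.7], [-1, 4.14], [0.28, 2.66], [-3.11, 3.11]. Speed limits (rad/s): [2.57, 2.57, 3.14, 3.14, 3.14, 3.14].

INTERFACE

Orientations are given as a unit quaternion [w, x, y, z].
In Python, from cell import ctrl, grab_frame, get_calibration gives the robot as it stands.
- The arm moves only by the shell command python3 -m creep 'ROWS' [FORCE]. ROWS is JSON, a list of rows, each a list of 7 numbers: the turn, a rotation vector about the tool's x, y, z in degrees, then the shift along the tool's x, y, z in cm, then the opening, from 0 (shut) to 1 (fully open). A call has exactly 10 rows; each row is the pose to reach, as a shift and turn from the pose commanded when the call began, along the tool's axes at that moment; what a row does not reach only later rows make up. A row lasts 1/10 s, in which the tool goes at most 50 mm and 8.59 degrees, less where a joint would pass 70% of its speed; a pose out of reach is approached as far as the arm can. A call with a gripper value outside its range is refused whole. The fingers move at their own pace and stop on an object; FORCE is the grip in N (left out, the last holds). Time passes only in rows, so rows that repeat a pose let the fingers close, or fill a call up. It gives the time, the measured TCP pose, the force, the opening and the grip force at its end, in the units of the state.
- ctrl.read_state(): the state, without advancing time (a new reading comes with each control period).
- grab_frame(name): name is "scene" or "top"; returns the picture (384x512x3 uint8, red, green, blue); there is no depth.
- get_calibration(name): a dict with "fovy" (degrees; the focal length in pixels is half the picture's height over the tangent of half this angle, whatever the lens; pixels are square), "cx", "cy" (the principal point, pixels), "distortion" ([k1, k2, p1, p2, k3] as OpenCV has them; the pictures are not rectified), "R" (3x3) and "t" (3): a world point X has camera coordinates R X + t. Camera axes: x right, y down, z forward; pixel columns grow to the right and rows downward; lengths in m; the calibration is good to about 2 mm. A picture is of the moment at which its call begins. get_calibration takes no time and is no camera call.
- ctrl.close_job(): hands the job in; it is judged then, once.
The state is a dict: "time_s": time; "q": joint angles; "qd": joint speeds; "joint_torque": joint torques, N m; "tool_pos": TCP position; "tool_rot": TCP orientation; "force": force on the tool from outside, world axes, zero at the start; "wrist_torque": the same for the moment, N m; "finger_gap": finger opening in m; "grip_force": force on a finger pad.
Only numpy, scipy, OpenCV 4.12 (cv2) and the standard library are available. Lean on these libraries where they do the work, as an engineer would, in place of code of your own. Each camera call takes 0.05 s, during which the arm holds its last target. There are 200 camera calls.

## Working session

There is one attempt and no reset: what is moved stays moved. The work goes in short steps, Python scripts to look and compute and a shell command to move; the robot and the scene stay as the last step left them, time stands still between calls to the robot, and variables do not carry over. Pictures are saved under pics/ and viewed, at most 10 in all, crops included, and the job is handed in when it is done.

```bash
mkdir -p pics; ls; python3 - <<'E'
from cell import ctrl, grab_frame, get_calibration
import cv2
for n in ("scene","top"):
    cv2.imwrite(f"pics/{n}0.png",cv2.resize(grab_frame(n)[:,:,::-1],None,fx=1.5,fy=1.5,interpolation=cv2.INTER_CUBIC))
    c=get_calibration(n);print(n,c)
s=ctrl.read_state();print(s['time_s'],s['tool_pos'],s['tool_rot'],s['finger_gap'])
E
```

```text
pics
scene {'fovy': 42.64898445078339, 'cx': 257.74958916426397, 'cy': 196.5357949128464, 'distortion': array([-0.02715727,  0.        ,  0.        ,  0.        ,  0.        ]), 'R': array([[ 0.11956926,  0.99277508, -0.01004189],
       [ 0.76279275, -0.09833502, -0.6391224 ],
       [-0.63549226,  0.06875951, -0.76903948]]), 't': array([-0.0651123 , -0.35880865,  1.79817591])}
top {'fovy': 51.988349997967525, 'cx': 255.86466260227365, 'cy': 194.26041718719492, 'distortion': array([-0.02554677,  0.        ,  0.        ,  0.        ,  0.        ]), 'R': array([[-0.00889727, -0.99995083,  0.00437935],
       [-0.99920136,  0.00871982, -0.03899507],
       [ 0.03895496, -0.0047228 , -0.99922981]]), 't': array([-0.00292074,  0.58589376,  1.34809997])}
0.1 [0.12406718 0.50985517 0.30327679] [-1.66491051e-04  1.19118062e-01  9.92879841e-01 -6.93838970e-04] 0.08517604894946977
```

View pics/scene0.png

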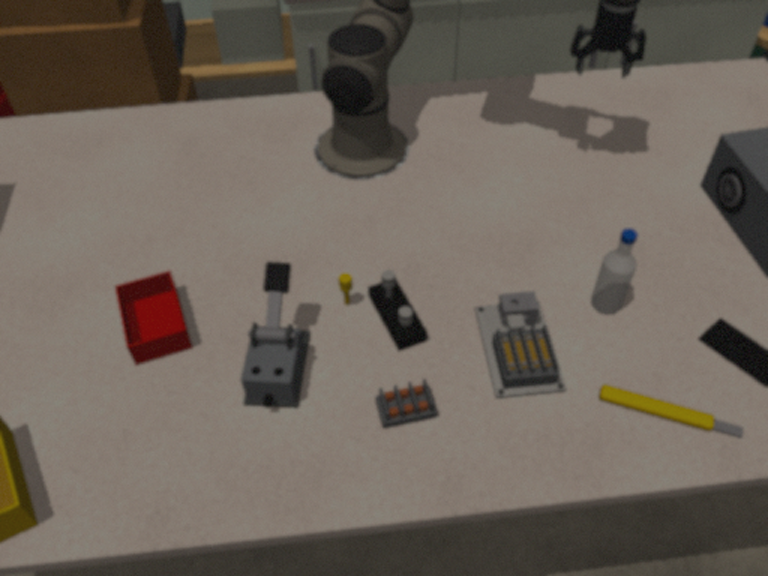

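View pics/top0.png

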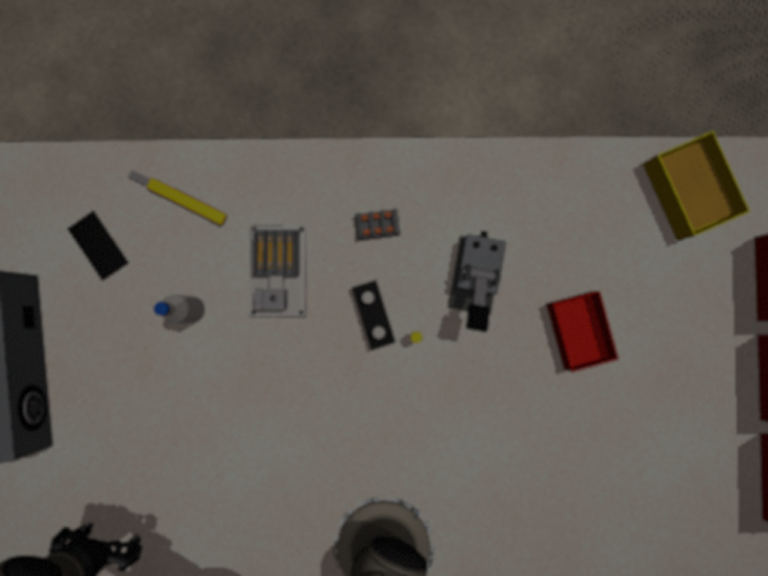

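The scene view shows the stand with two grey pins at (388,280) and (405,315), and a yellow look-alike at (346,285). The fork is at (519,303), the lever pad at (278,275). I'll enlarge to tell long from short.

```bash
python3 - <<'E'
from cell import grab_frame
import cv2, numpy as np
def crop(im,x,y,w,h,f): return cv2.resize(im[y:y+h,x:x+w],None,fx=f,fy=f,interpolation=cv2.INTER_CUBIC)
a=grab_frame("scene")[:,:,::-1];b=grab_frame("top")[:,:,::-1]
cv2.imwrite("pics/a.png",np.hstack([crop(a,220,170,72,64,8.),])) if 0 else None
# left: scene crop (x 160..290,y160..240) ; below: top crop
A=crop(a,165,160,200,75,4);B=crop(b,160,145,200,75,4)
cv2.imwrite("pics/b.png",np.clip(np.vstack([A,B])*1.3,0,255))
E
```

```text
[ WARN:0@0.552] global loadsave.cpp:1063 imwrite_ Unsupported depth image for selected encoder is fallbacked to CV_8U.
```

View pics/b.png

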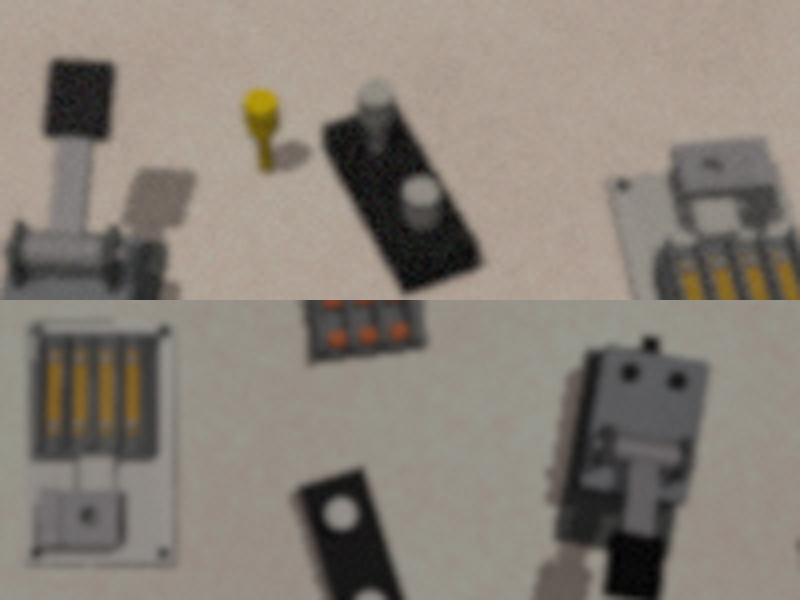

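The pin at scene crop (376,90) shows a thin shank above the stand: that's the long pin (grey, nearer the robot). The one at (421,190) has its head close to the block: short pin. The yellow one at (262,105) isn't meant. The fork hole is at crop (712,163) in scene and (88,516) in top; the pad is at (80,98) and (636,566).

```bash
cat > h.py <<'E'
from cell import ctrl, grab_frame, get_calibration
import cv2, numpy as np
def ray(n,uv):
    c=get_calibration(n);f=192/np.tan(np.radians(c['fovy'])/2)
    K=np.array([[f,0,c['cx']],[0,f,c['cy']],[0,0,1]])
    p=cv2.undistortPoints(np.array([[uv]],float),K,np.array(c['distortion']))[0,0]
    R=np.array(c['R']);return -R.T@np.array(c['t']),R.T@np.array([*p,1])
def at(n,uv,z):
    o,d=ray(n,uv);return (o+d*(z-o[2])/d[2]).round(4)
def tri(u1,u2):
    o,d=ray('scene',u1);p,e=ray('top',u2)
    s=np.linalg.lstsq(np.c_[d,-e],p-o,rcond=None)[0]
    a,b=o+d*s[0],p+e*s[1];return ((a+b)/2).round(4),np.linalg.norm(a-b).round(4)
def crop(n,x,y,w,h,f):
    return cv2.resize(np.clip(grab_frame(n)[y:y+h,x:x+w,::-1]*1.3,0,255).astype('uint8'),None,fx=f,fy=f,interpolation=cv2.INTER_CUBIC)
E
python3 - <<'E'
from h import *
A=lambda x,y:(165+x/4-.4,160+y/4-.4); B=lambda x,y:(160+x/4-.4,145+(y-300)/4-.4); T=lambda x,y:(x/1.5-.2,y/1.5-.2)
print('long',at('scene',A(376,87),.09),at('top',T(378,333),.09),tri(A(376,87),T(378,333)))
print('short',at('scene',A(421,184),.068),at('top',B(341,513),.068))
print('yellow',at('top',T(416,337),.09),at('scene',A(262,100),.09))
print('fork',at('scene',A(712,163),.064),at('top',B(88,516),.064),tri(A(712,163),B(88,516)))
print('pad',at('scene',A(80,98),.154),at('top',B(634,567),.154),tri(A(80,98),B(634,567)))
print('barend by hinge',at('top',B(650,455),.11))
print('plate corners',[at('top',B(*p),.01) for p in((38,330),(165,330),(35,555),(163,555))])
print('bottle',at('top',T(162,309),.2))
s=ctrl.read_state()
from scipy.spatial.transform import Rotation as R
print(R.from_quat(s['tool_rot'],scalar_first=True).as_matrix().round(3),s['time_s'])
E
```

```text
long [0.4897 0.01   0.09  ] [0.4935 0.0063 0.09  ] (array([0.4938, 0.0079, 0.0949]), np.float64(0.0033))
short [0.5651 0.0326 0.068 ] [0.5721 0.0287 0.068 ]
yellow [ 0.4841 -0.0759  0.09  ] [ 0.4915 -0.0726  0.09  ]
fork [0.5695 0.2418 0.064 ] [0.5715 0.2387 0.064 ] (array([0.5717, 0.2395, 0.0668]), np.float64(0.0027))
pad [ 0.5301 -0.196   0.154 ] [ 0.5258 -0.1992  0.154 ] (array([ 0.5259, -0.1981,  0.1497]), np.float64(0.0035))
barend by hinge [ 0.6152 -0.2206  0.11  ]
plate corners [array([0.7351, 0.2919, 0.01  ]), array([0.734 , 0.1816, 0.01  ]), array([0.5399, 0.2945, 0.01  ]), array([0.5389, 0.1839, 0.01  ])]
bottle [0.548  0.4337 0.2   ]
[[-0.972  0.237 -0.   ]
 [ 0.237  0.972 -0.001]
 [ 0.    -0.001 -1.   ]] 0.2
```

```bash
cat >> h.py <<'E'
from scipy.spatial.transform import Rotation as R
def to(x,y,z):
    s=ctrl.read_state();M=R.from_quat(s['tool_rot'],scalar_first=True).as_matrix()
    print('t',s['time_s'],'pos',np.round(s['tool_pos'],4),'tilt z',M[:,2].round(4),'F',np.round(s['force'],1),'gap',round(s['finger_gap'],4),'grip',round(s['grip_force'],1))
    print('row cm',(100*M.T@(np.array([x,y,z])-s['tool_pos'])).round(2))
E
python3 -m creep '[[0,0,0,-3,-2.5,0,0.6],[0,0,0,-7,-6,0,0.6],[0,0,0,-11,-9,0,0.6],[0,0,0,-15,-12.5,0,0.6],[0,0,0,-19,-16,0,0.6],[0,0,0,-23,-19,0,0.6],[0,0,0,-27,-22.5,0,0.6],[0,0,0,-31,-26,0,0.6],[0,0,0,-35,-29.5,0,0.6],[0,0,0,-38,-32,0,0.6]]' 40
python3 -c "from h import *;to(.492,.008,.2)"
```

```text
time_s: 1.2
tool_pos: [0.4137, 0.1137, 0.304]
tool_rot: [0.0, 0.119, 0.993, 0.0]
force: [0.8, 0.8, 0.6]
finger_gap: 0.0513
grip_force: 0.0
t 1.2 pos [0.4137 0.1137 0.304 ] tilt z [ 4.e-04  3.e-04 -1.e+00] F [0.8 0.8 0.6] gap 0.0513 grip 0.0
row cm [-10.1   -8.42  10.4 ]
```

```bash
python3 -m creep '[[0,0,0,-3,-2.5,2,0.6],[0,0,0,-6,-5,4,0.6],[0,0,0,-8.5,-7,7,0.6],[0,0,0,-10.1,-8.4,10.4,0.6],[0,0,0,-10.1,-8.4,10.4,0.6],[0,0,0,-10.1,-8.4,10.4,0.6],[0,0,0,-10.1,-8.4,10.4,0.6],[0,0,0,-10.1,-8.4,10.4,0.6],[0,0,0,-10.1,-8.4,10.4,0.6],[0,0,0,-10.1,-8.4,10.4,0.6]]'
python3 - <<'E'
from h import *
cv2.imwrite('pics/c.png',np.vstack([crop('scene',210,140,100,70,6),crop('top',200,170,100,30,6)]))
to(.492,.008,.135)
E
```

```text
time_s: 2.2
tool_pos: [0.4914, 0.0107, 0.2007]
tool_rot: [0.001, 0.119, 0.993, 0.0]
force: [-0.5, 0.1, -1.3]
finger_gap: 0.0513
grip_force: 0.0
t 2.3 pos [0.4913 0.0105 0.2003] tilt z [ 9.e-04  0.e+00 -1.e+00] F [ 0.4 -0.9 -0. ] gap 0.0511 grip 0.0
row cm [-0.12 -0.23  6.53]
```

View pics/c.png

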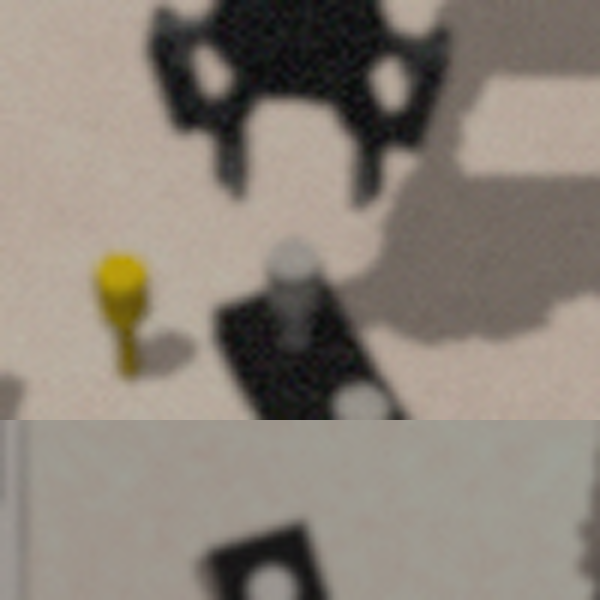

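Fingers straddle the long pin: tips at crop (230,190) and (368,195), head at (293,260), about 2 mm off to −y, matching the estimate. Descend and grip.

```bash
python3 -m creep '[[0,0,0,-0.1,-0.2,1.5,0.6],[0,0,0,-0.1,-0.2,3,0.6],[0,0,0,-0.1,-0.2,4.5,0.6],[0,0,0,-0.1,-0.2,5.5,0.6],[0,0,0,-0.1,-0.2,6.4,0.6],[0,0,0,-0.1,-0.2,6.4,0.6],[0,0,0,-0.1,-0.2,6.4,0.2],[0,0,0,-0.1,-0.2,6.4,0.1],[0,0,0,-0.1,-0.2,6.4,0.1],[0,0,0,-0.1,-0.2,6.4,0.1]]' 50
python3 -c "from h import *;to(.492,.008,.25)"
```

```text
time_s: 3.3
tool_pos: [0.4922, 0.0079, 0.1366]
tool_rot: [0.001, 0.119, 0.993, 0.0]
force: [-0.3, 0.1, 4.3]
finger_gap: 0.0245
grip_force: 49.0
t 3.3 pos [0.4922 0.0079 0.1366] tilt z [ 1.6e-03 -2.0e-04 -1.0e+00] F [-0.3  0.1  4.3] gap 0.0245 grip 49.0
row cm [  0.     0.   -11.34]
```

```bash
python3 -m creep '[[0,0,0,0,0,-1,0.1],[0,0,0,0,0,-2.5,0.1],[0,0,0,0,0,-4,0.1],[0,0,0,0,0,-6,0.1],[0,0,0,0,0,-8,0.1],[0,0,0,0,0,-10,0.1],[0,0,0,0,0,-11.5,0.1],[0,0,0,0,0,-11.5,0.1],[0,0,0,0,0,-11.5,0.1],[0,0,0,0,0,-11.5,0.1]]'
python3 -c "from h import *;to(.5705,.24,.21)"
```

```text
time_s: 4.3
tool_pos: [0.4913, 0.0081, 0.25]
tool_rot: [-0.001, 0.119, 0.993, 0.0]
force: [-0.6, 0.0, -0.9]
finger_gap: 0.0245
grip_force: 49.1
t 4.3 pos [0.4913 0.0081 0.25  ] tilt z [-1.8e-03  4.0e-04 -1.0e+00] F [-0.6  0.  -0.9] gap 0.0245 grip 49.1
row cm [-2.22 24.41  4.  ]
```

```bash
python3 -m creep '[[0,0,0,-0.2,2,0,0.1],[0,0,0,-0.5,5,0,0.1],[0,0,0,-0.9,9,0,0.1],[0,0,0,-1.3,13,0,0.1],[0,0,0,-1.6,17,0.5,0.1],[0,0,0,-1.9,20,1.5,0.1],[0,0,0,-2.1,22.5,3,0.1],[0,0,0,-2.2,24.4,4,0.1],[0,0,0,-2.2,24.4,4,0.1],[0,0,0,-2.2,24.4,4,0.1]]'
python3 - <<'E'
from h import *
cv2.imwrite('pics/d.png',crop('scene',300,140,100,90,6.6))
cv2.imwrite('pics/dt.png',crop('top',150,170,60,45,10))
to(.5705,.24,.19)
E
```

```text
time_s: 5.3
tool_pos: [0.5704, 0.2397, 0.2097]
tool_rot: [-0.001, 0.119, 0.993, -0.001]
force: [0.7, 0.2, -1.3]
finger_gap: 0.0247
grip_force: 49.3
t 5.4 pos [0.5708 0.239  0.2111] tilt z [-1.e-04 -3.e-04 -1.e+00] F [ 0.3 -0.2 -0.9] gap 0.0244 grip 49.3
row cm [0.06 0.09 2.11]
```

View pics/d.png

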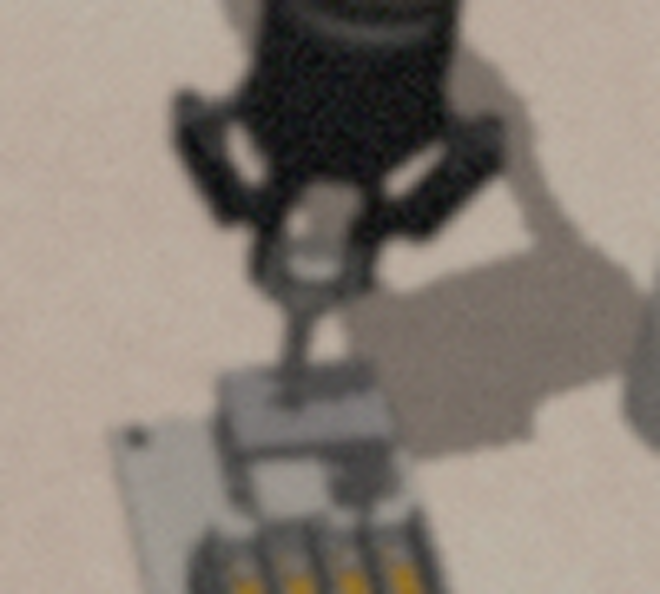

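The pin hangs from the fingers above the fork, shank running from crop (300,310) to about (290,400). Compare these with projections.

```bash
python3 - <<'E'
from h import *
def pr(n,X):
    c=get_calibration(n);f=192/np.tan(np.radians(c['fovy'])/2)
    K=np.array([[f,0,c['cx']],[0,f,c['cy']],[0,0,1]])
    return cv2.projectPoints(np.array([X],float),cv2.Rodrigues(np.array(c['R']))[0],np.array(c['t']),K,np.array(c['distortion']))[0].ravel()
for z in (.134,.0845,.064):
    u=pr('scene',[.5708,.239,z]);print(z,u.round(1),((u-[300,140])*6.6+3).round(0))
print('hole seen before',((np.array([165+712/4-.4,160+163/4-.4])-[300,140])*6.6+3).round())
a=crop('scene',325,170,40,45,13)
cv2.imwrite('pics/e.png',cv2.convertScaleAbs(a,alpha=1.3))
E
```

```text
0.134 [344.8 184.7] [299. 298.]
0.0845 [342.6 196.2] [284. 374.]
0.064 [341.8 200.8] [279. 404.]
hole seen before [284. 401.]
```

View pics/e.png

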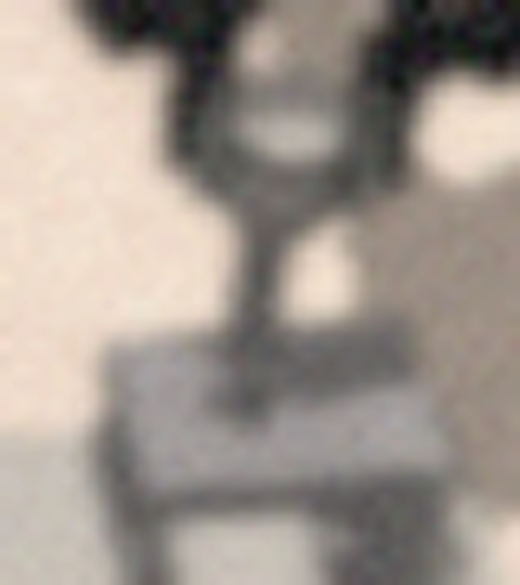

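The shank axis, extended from (252,345), meets the fork top at about the visible hole (245,405), within 1–2 mm. Descending gently.

```bash
python3 -m creep '[[0,0,0,0,0,0.4,0.1],[0,0,0,0,0,0.8,0.1],[0,0,0,0,0,1.2,0.1],[0,0,0,0,0,1.5,0.1],[0,0,0,0,0,1.8,0.1],[0,0,0,0,0,2.0,0.1],[0,0,0,0,0,2.2,0.1],[0,0,0,0,0,2.3,0.1],[0,0,0,0,0,2.4,0.1],[0,0,0,0,0,2.4,0.1]]'
python3 -c "from h import *;to(.5705,.24,.14)"
```

```text
time_s: 6.45
tool_pos: [0.5705, 0.24, 0.1867]
tool_rot: [-0.0, 0.119, 0.993, 0.0]
force: [-2.1, 0.5, -0.2]
finger_gap: 0.0245
grip_force: 49.3
t 6.45 pos [0.5705 0.24   0.1867] tilt z [-9.e-04  2.e-04 -1.e+00] F [-2.1  0.5 -0.2] gap 0.0245 grip 49.3
row cm [-0.   -0.    4.67]
```

```bash
python3 -m creep '[[0,0,0,0.05,0,0.2,0.1],[0,0,0,0.05,0,0.4,0.1],[0,0,0,0.05,0,0.6,0.1],[0,0,0,0.05,0,0.8,0.1],[0,0,0,0.05,0,1.0,0.1],[0,0,0,0.05,0,1.2,0.1],[0,0,0,0.05,0,1.4,0.1],[0,0,0,0.05,0,1.6,0.1],[0,0,0,0.05,0,1.6,0.1],[0,0,0,0.05,0,1.6,0.1]]'
python3 -c "from h import *;to(.5705,.24,.1406)"
```

```text
time_s: 7.45
tool_pos: [0.5702, 0.24, 0.1705]
tool_rot: [-0.0, 0.119, 0.993, -0.0]
force: [-2.0, 1.8, -2.9]
finger_gap: 0.0248
grip_force: 49.2
t 7.45 pos [0.5702 0.24   0.1705] tilt z [-8.e-04 -1.e-04 -1.e+00] F [-2.   1.8 -2.9] gap 0.0248 grip 49.2
row cm [-0.03  0.01  2.99]
```

```bash
python3 -m creep '[[0,0,0,0.05,0,0.3,0.1],[0,0,0,0.05,0,0.6,0.1],[0,0,0,0.05,0,0.9,0.1],[0,0,0,0.05,0,1.2,0.1],[0,0,0,0.05,0,1.5,0.1],[0,0,0,0.05,0,1.8,0.1],[0,0,0,0.05,0,2.1,0.1],[0,0,0,0.05,0,2.4,0.1],[0,0,0,0.05,0,2.6,0.1],[0,0,0,0.05,0,2.75,0.1]]'
python3 -c "from h import *;to(.5705,.24,.1406)"
```

```text
time_s: 8.45
tool_pos: [0.5699, 0.2401, 0.1432]
tool_rot: [-0.0, 0.119, 0.993, -0.0]
force: [-3.1, 0.8, -0.0]
finger_gap: 0.0244
grip_force: 49.3
t 8.45 pos [0.5699 0.2401 0.1432] tilt z [-3.e-04 -0.e+00 -1.e+00] F [-3.1  0.8 -0. ] gap 0.0244 grip 49.3
row cm [-0.07  0.    0.26]
```

```bash
python3 -m creep '[[0,0,0,0.05,0,0.05,0.1],[0,0,0,0.05,0,0.1,0.1],[0,0,0,0.05,0,0.15,0.1],[0,0,0,0.05,0,0.2,0.1],[0,0,0,0.05,0,0.24,0.1],[0,0,0,0.05,0,0.28,0.1],[0,0,0,0.05,0,0.3,0.1],[0,0,0,0.05,0,0.3,0.1],[0,0,0,0.05,0,0.3,0.1],[0,0,0,0.05,0,0.3,0.1]]'
python3 -c "from h import *;to(.5705,.24,.1406)"
```

```text
time_s: 9.45
tool_pos: [0.5696, 0.2403, 0.1407]
tool_rot: [0.0, 0.119, 0.993, 0.0]
force: [-2.7, 0.5, 3.8]
finger_gap: 0.0242
grip_force: 49.6
t 9.45 pos [0.5696 0.2403 0.1407] tilt z [ 6.e-04  1.e-04 -1.e+00] F [-2.7  0.5  3.8] gap 0.0242 grip 49.6
row cm [-0.1  -0.    0.01]
```

```bash
python3 -m creep '[[0,0,0,0,0,0.05,0.1],[0,0,0,0,0,0.05,0.1],[0,0,0,0,0,0.05,0.6],[0,0,0,0,0,0.05,0.6],[0,0,0,0,0,0.05,0.6],[0,0,0,0,0,0.05,0.6],[0,0,0,0,0,-0.5,0.6],[0,0,0,0,0,-2,0.6],[0,0,0,0,0,-4,0.6],[0,0,0,0,0,-7,0.6]]'
python3 -m creep '[[0,0,0,0,0,-3,0.6],[0,0,0,0,0,-6,0.6],[0,0,0,0,0,-8,0.6],[0,0,0,0,0,-9,0.6],[0,0,0,1,-4,-9,0.4],[0,0,0,2,-8,-9,0.2],[0,0,0,2,-12,-9,0],[0,0,0,2,-16,-9,0],[0,0,0,2,-18,-9,0],[0,0,0,2,-18,-9,0]]'
python3 - <<'E'
from h import *
cv2.imwrite('pics/f.png',np.hstack([crop('scene',320,170,50,60,8),crop('top',160,175,50,60,8)]))
to(.528,-.1975,.27)
E
```

```text
time_s: 10.45
tool_pos: [0.5688, 0.24, 0.2101]
tool_rot: [-0.001, 0.119, 0.993, -0.001]
force: [0.4, 0.4, -0.0]
finger_gap: 0.0515
grip_force: 0.0
time_s: 11.45
tool_pos: [0.5068, 0.0679, 0.3001]
tool_rot: [-0.001, 0.121, 0.993, -0.0]
force: [0.5, -0.3, 0.5]
finger_gap: -0.0
grip_force: 0.0
t 11.55 pos [0.5074 0.0701 0.3002] tilt z [-3.e-04  6.e-04 -1.e+00] F [-0.6  1.1  0.8] gap -0.0 grip 0.0
row cm [ -8.36 -25.51   3.  ]
```

View pics/f.png

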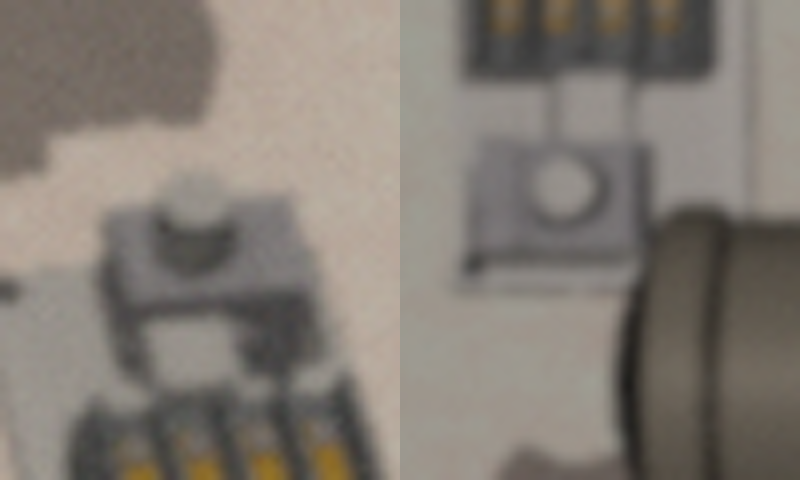

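The pin head sits flush and upright on the fork (scene crop (195,210), top crop (565,190)), so it is home. Next, the lever: the tool's x axis already lies along it.

```bash
python3 -m creep '[[0,0,0,-1,-3,0,0],[0,0,0,-2,-6,0,0],[0,0,0,-3,-9.5,0,0],[0,0,0,-4,-13,0,0],[0,0,0,-5,-17,0,0],[0,0,0,-6,-20.5,0,0],[0,0,0,-6.5,-23,1,0],[0,0,0,-7.1,-25.5,3,0],[0,0,0,-7.1,-25.5,4,0],[0,0,0,-7.1,-25.5,4,0]]'
python3 - <<'E'
from h import *
cv2.imwrite('pics/g.png',crop('scene',140,130,90,90,6.6))
to(.516,-.1947,.182)
E
```

```text
time_s: 12.55
tool_pos: [0.516, -0.1933, 0.2583]
tool_rot: [-0.002, 0.119, 0.993, 0.001]
force: [-0.6, 1.1, -0.0]
finger_gap: 0.0002
grip_force: 0.0
t 12.6 pos [ 0.5164 -0.1931  0.2596] tilt z [-0.0017  0.0016 -1.    ] F [ 0.2 -0.1  0.6] gap 0.0001 grip 0.0
row cm [-0.02 -0.17  7.76]
```

View pics/g.png

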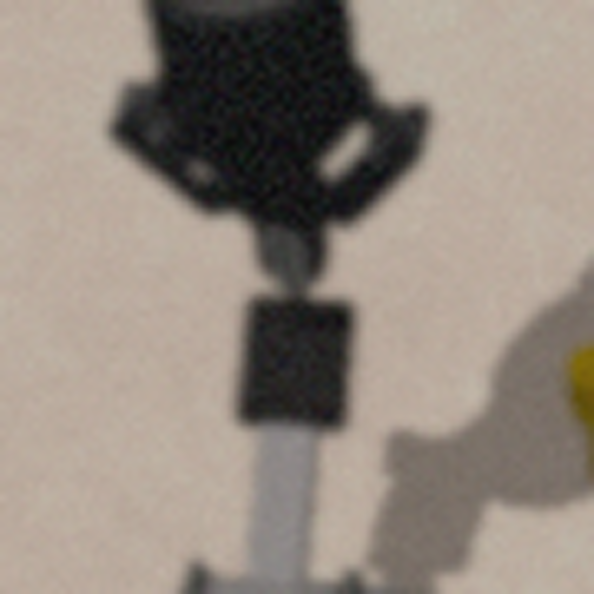

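The closed tips (293,280) will land on the far-middle part of the pad (245–350, 300–425), slightly left, so I shift 3 mm and press slowly.

```bash
python3 -m creep '[[0,0,0,0,0.3,0.5,0],[0,0,0,0,0.3,1,0],[0,0,0,0,0.3,1.5,0],[0,0,0,0,0.3,2,0],[0,0,0,0,0.3,2.5,0],[0,0,0,0,0.3,3,0],[0,0,0,0,0.3,3.5,0],[0,0,0,0,0.3,4,0],[0,0,0,0,0.3,4.5,0],[0,0,0,0,0.3,4.5,0]]'
python3 -c "from h import *;to(.516,-.1947,.182)"
```

```text
time_s: 13.6
tool_pos: [0.5167, -0.1917, 0.2147]
tool_rot: [-0.0, 0.119, 0.993, 0.0]
force: [-0.7, -0.8, 3.4]
finger_gap: 0.0
grip_force: 1.8
t 13.6 pos [ 0.5167 -0.1917  0.2147] tilt z [-5.e-04  2.e-04 -1.e+00] F [-0.7 -0.8  3.4] gap 0.0 grip 1.8
row cm [-0.01 -0.31  3.27]
```

Contact as predicted (3.4 N). Continue to level.

```bash
python3 -m creep '[[0,0,0,0,0,0.4,0],[0,0,0,0,0,0.8,0],[0,0,0,0,0,1.2,0],[0,0,0,0,0,1.6,0],[0,0,0,0,0,2,0],[0,0,0,0,0,2.4,0],[0,0,0,0,0,2.7,0],[0,0,0,0,0,3,0],[0,0,0,0,0,3.2,0],[0,0,0,0,0,3.2,0]]'
python3 - <<'E'
from h import *
cv2.imwrite('pics/i.png',crop('scene',140,140,90,90,6.6))
to(.516,-.1947,.182)
E
```

```text
time_s: 14.6
tool_pos: [0.516, -0.1913, 0.1829]
tool_rot: [-0.001, 0.119, 0.993, 0.0]
force: [-3.7, 0.5, 7.5]
finger_gap: -0.0002
grip_force: 3.4
t 14.65 pos [ 0.516  -0.1913  0.1831] tilt z [-2.3e-03  8.0e-04 -1.0e+00] F [-5.2  1.2  6.9] gap -0.0 grip 3.4
row cm [-0.08 -0.33  0.11]
```

View pics/i.png

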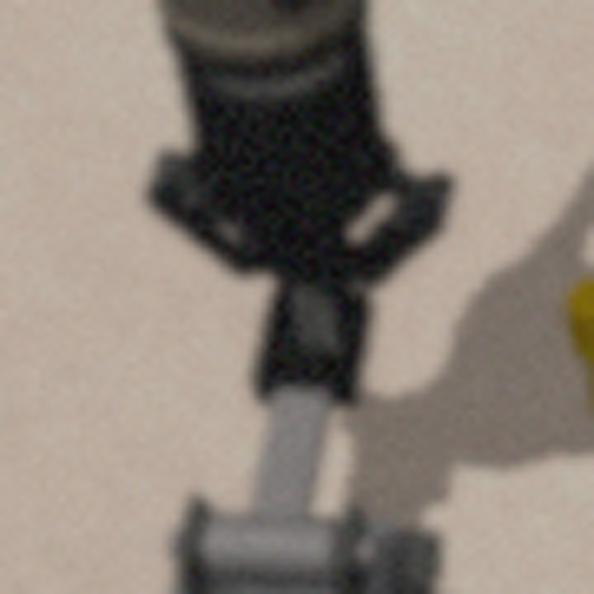

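The fingertips sit centred on the pad (315,320), with the lever about level; tip height 110 mm and 7 N both match. Hold, then hand in.

```bash
python3 -m creep '[[0,0,0,0,0,0.05,0],[0,0,0,0,0,0.05,0],[0,0,0,0,0,0.05,0],[0,0,0,0,0,0.05,0],[0,0,0,0,0,0.05,0],[0,0,0,0,0,0.05,0],[0,0,0,0,0,0.05,0],[0,0,0,0,0,0.05,0],[0,0,0,0,0,0.05,0],[0,0,0,0,0,0.05,0]]'
python3 -c "from h import *;to(.516,-.1947,.182);print(ctrl.close_job())"
```

```text
time_s: 15.65
tool_pos: [0.5159, -0.1913, 0.1827]
tool_rot: [-0.001, 0.119, 0.993, 0.0]
force: [-5.3, 0.6, 7.3]
finger_gap: 0.0002
grip_force: 3.4
t 15.65 pos [ 0.5159 -0.1913  0.1827] tilt z [-2.3e-03  8.0e-04 -1.0e+00] F [-5.3  0.6  7.3] gap 0.0002 grip 3.4
row cm [-0.09 -0.33  0.07]
the job is handed in; nothing more can be done
None
```

I handed the job in at 15.7 s with the long pin seated and released in the fork and the fingers still holding the lever about level at roughly 7 N; the hand-in returned no verdict.

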